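# Right the tilting grinder, fit its quarter-turn lid and hold it at pulse

### The job

Swing the small grinder's tipped drum fully upright with its side lever, then set the loose bayonet lid into the drum's mouth until its rim rests on the collar. Twist the lid clockwise to the green dots, halfway to the lock (an eighth of a turn), without letting it click into the lock at the red dots, and hold it there against its spring: finish with the gripper still holding the lid. Leave the mug, jars and bottle where they stand.

Things in the scene. Friction and masses are not known exactly. Their poses are not given: they have to be found in the camera images.
- stand: Fixed grey yoke of the grinder: base plate 170 x 150 x 14 mm, two posts at its +y and -y sides (outer faces 61 mm from the middle, tops 102 mm up). Origin: centre of the underside, on the cooktop; x points to the grinder's back, z up. The drum's tilt axis runs along y, 85 mm above the origin.
- drum (a joint): Tilt of the aluminium drum (92 mm diameter, 100 mm high, open top), rad: 0 = fully upright, at a hard stop; positive = mouth tipped towards the stand's front (-x), up to 0.9. Friction hinge (0.3 N m: 5 to 10 N at the lever knob); stays where left.
- lever_knob (a point): Centre of the black 24 mm ball on the drum's tilt lever, a 10 mm steel rod outside the stand's +y post, 90 mm along the stand's +y from its middle, ball 63 mm from the tilt axis. Drum upright: ball 143 mm over the cooktop and 23 mm behind (+x of) the axis; tipped: swung along its arc to the stand's front. Push it towards the stand's +x to right the drum. Axes as the drum.
- mouth (a point): Centre of the drum's mouth, in the collar's top plane, 50 mm from the tilt axis (135 mm over the cooktop when upright). z points out of the mouth, x to the stand's back when upright. Black collar: 6 mm thick, inner radius 30 mm, outer wall radius 46 mm, with two 17 mm entry gaps for the lugs at +x and -x, marked by white dots.
- green_dot (a point): One of the two green dots on the drum's rim (the other is opposite, both at radius 43 mm): the halfway (pulse) position of the lid's pointer lines, 45 degrees (0.785 rad) clockwise, seen from above, from the white dots on the mouth's x axis. Red dots at 90 degrees mark the lock. This one lies at front left of the mouth. Axes as the drum.
- pulse_ring (a joint): Sprung ring under the collar, rad clockwise from above, 0 at rest, stop 1.44. The lid's lugs push its orange dogs after about 0.1 of free play (lid at 0.785: ring about 0.69). The spring (0.04 N m + 0.08 N m/rad) turns a released lid back. Spring balls resist the lugs from lid angle 1.0; the lid clicks into the lock near 1.2 (ring over 1.1).
- lid: Loose bayonet lid, about 0.12 kg, standing plug down. Origin: centre of the plug's underside, z up. Plug radius 27.5, 14 mm deep; two orange lugs at +x and -x to radius 35, 10 wide, z 0 to 6; grey rim of radius 38, z 14 to 20. Same after a half turn. Seated: rim on the collar, origin 14 mm below the mouth point. Lugs enter with lid x within 0.1 rad of mouth x (either way).
- lid_bar (a point): Middle of the lid's upright black grip bar, 38 mm above the lid's origin: 56 mm long along the lid's x, 16 mm thick along y (grip it across y), from 20 to 56 mm above the origin; white pointer lines run along x on its top and on the rim at both ends. Axes as the lid.
- mug: White mug, 82 mm wide, 112 mm with handle, 94 mm high; origin at the underside. On the other side of the stand from the lid (they swap at random). Not to be disturbed.
- seed_jar: Small spice jar with black cap, 37 mm diameter, 84 mm high; origin at the centre of the underside. At the back; not to be disturbed.
- tall_jar: Taller green spice jar with black cap, 42 mm diameter, 130 mm high; origin at the centre of the underside. At the back; not to be disturbed.
- oil_bottle: Small yellow oil bottle, 40 mm diameter, 146 mm high; origin at the centre of the underside. At the back; not to be disturbed.
There are look-alikes about, which are no part of the job. What is shaped like the lid but purple or yellow is not meant.

How it is judged (in metres and radians):
On the way, in this order (a step that is already met when the one before it is completed fails the run):
1. the drum stands upright (value of joint drum below 0.08 rad), for 0.2 s.
2. the lid is seated in the mouth with its lugs in the entry gaps, drum upright (z of lid in the frame of mouth between -0.018 and -0.01 m and horizontal distance between lid and mouth below 0.006 m and angle between the z axis of lid and the z axis of mouth, either way round below 0.1 rad and angle between the x axis of lid and the x axis of mouth, either way round below 0.3 rad and value of joint drum below 0.1 rad), for 0.1 s.
3. the lid is turned clockwise to halfway and kept there (z of lid in the frame of mouth between -0.018 and -0.01 m and horizontal distance between lid and mouth below 0.006 m and angle between the z axis of lid and the z axis of mouth, either way round below 0.1 rad and angle between the x axis of lid and the x axis of mouth, either way round between 0.605 and 0.965 rad and value of joint pulse_ring between 0.4 and 0.92 rad), for 0.4 s.
At the end, for the whole second after the job is handed in: Drum upright (0.10 rad); lid seated (origin 10-18 mm below the mouth point, within 6 mm of its axis, level within 0.10 rad), turned clockwise 45 +-10 degrees (0.605-0.965 rad; ring 0.40-0.92), at rest, the gripper still on it (over 1 N), all through the last second (all of step 3 and value of joint drum below 0.1 rad and contact force between the fingers and lid above 1 N and linear speed of lid below 0.02 m/s and angular speed of lid below 0.2 rad/s); the arm keeps its last pose, push and grip.
It fails at once if the lid clicks into the lock (pulse ring beyond 1.1 rad) (value of joint pulse_ring above 1.1 rad).
It fails at once if the mug, a jar or the bottle is moved by more than 30 mm (distance of any of mug, seed_jar, tall_jar, oil_bottle from where it was at the start of the episode above 0.03 m).
It also fails if it takes over 56 s, if anything falls off the work surface, if the arm or the gripper's body presses on something with over 40 N, if the wrist force passes 120 N, or if a joint passes its speed limit or range.

### The arm

A 6-joint arm with a two-finger parallel gripper is mounted at the origin on a cart in front of the work surface, level with it; the furniture and walls round the work are solid. World frame = base frame: x ahead of the robot, y to its left, z up, the work surface at z = 0. Lengths are in mm, angles in rad, forces in N, time in s.
With the tool pointing down it reaches from about 400 to 925 mm from the base axis. Payload 3.4 kg.
Tool frame: the origin (TCP) lies at the very end of the fingers, on their centre line; the grasp point (between the pads) lies 19 mm behind it; x points along the fingers, y is the direction in which the jaws open and shut, and the axes are right-handed (so a half turn about x gives the same grasp; the last joint's range is limited). The gripper opens to 85 mm and grips with 20 to 120 N. Pads are 22 mm wide; open, the fingers measure 114 mm over their backs; the gripper's body (76 mm by 85 mm) begins 54 mm behind the grasp point. The pads swing forward as they close: fully open they stand 13 mm farther back than shut.
Start: joints at [-1.395, 0.307, 1.506, -0, 1.328, -0.073], TCP at [142.121, -557.165, 231.305] pointing down, gripper open.
Joint ranges: [-3.12, 3.12], [-1.05, 2.28], [0.14, 2.33], [-1.42, 4.57], [0.1, 2.73], [-2.68, 2.68]. Speed limits (rad/s): [2.57, 2.57, 3.14, 3.14, 3.14, 3.14].

### API

Orientations are given as a unit quaternion [w, x, y, z].
In Python, from cell import observe, capture, job_done, look_for, mark_of gives the robot as it stands.
- The arm moves only by the shell command python3 -m crank 'ROWS' [FORCE]. ROWS is JSON, a list of rows, each an object of numbers: "fingers": the closure in counts, from 0 (fully open) to 255 (shut); "x", "y", "z": the shift along the tool's x, y, z as a fraction of full scale; "yaw": the turn about the tool's x as a fraction of full scale. A call has 1 to 8 rows; each row shifts and turns the pose as measured when the row begins, along the tool's axes as they then stand; what a row does not reach is not made up. Full scale, the value 1, is 25 mm for a shift and 0.12 rad for a turn. A row lasts 1/10 s, in which the tool goes at most 50 mm and 8.59 degrees, less where a joint would pass 70% of its speed; a pose out of reach is approached as far as the arm can. A call with a number of a shift or a turn outside -1 to 1 is refused whole. A call with a gripper value outside its range is refused whole. The fingers move at their own pace and stop on an object; FORCE is the grip in N (left out, the last holds). Time passes only in rows, so rows that do not move let the fingers close. It gives the time, the measured TCP pose, the force and the opening at its end, in the units of the state.
- observe(): the state, without advancing time (a new reading comes with each control period).
- capture(name): name is "scene" or "top" or "wrist"; returns a dict with "image" (480x640x3 uint8, red, green, blue), "range_z" (480x640 float32, mm along the optical axis (not along the pixel's ray), 0 where there is no reading), "intrinsics" (3x3 intrinsics, pixels), "extrinsics" (4x4, takes a point from world to camera coordinates). Camera axes: x right, y down, z forward; pixel columns grow to the right and rows downward; lengths in mm; the calibration is good to about 2 mm. A picture is of the moment at which its call begins.
- job_done(): hands the job in, once; it reports no verdict.
Trained networks look in a picture, given as the dict that the camera call returned (one of the last four; its "shot" number tells which), for a name from the list of things; names that differ only in an ending like _2 or _b are one class to them, and where a whole thing is asked for, a point or a joint stands for the part that bears it (a point fixed in the world has none). Each returns a list of dicts, best first, with "confidence" (0 to 1); they miss things now and then, are a little off and sometimes report something else, mostly with a low value. They report only what shows in the picture. A call takes as long as a camera call. They do not tell look-alikes from the thing itself.
- look_for(picture, query): "bbox" ([centre column, centre row, width, height] in pixels, round what is visible of it).
- mark_of(picture, query): "xy" ([column, row] in pixels: a listed point, or the origin of a listed thing).
The state is a dict: "time": time; "qpos": joint angles; "joint_vel": joint speeds; "joint_efforts": joint torques, N m; "tcp_pos": TCP position; "tool_rot": TCP orientation; "contact_force": force on the tool from outside, world axes, zero at the start; "wrist_torque": the same for the moment, N m; "width": finger opening in mm.
Only numpy, scipy, OpenCV 4.12 (cv2) and the standard library are available. Lean on these libraries where they do the work, as an engineer would, in place of code of your own. Each camera call takes 0.05 s, during which the arm holds its last target.

## Working session

There is one attempt and no reset: what is moved stays moved. The work goes in short steps, Python scripts to look and compute and a shell command to move; the robot and the scene stay as the last step left them, time stands still between calls to the robot, and variables do not carry over. Pictures are saved under pics/ and viewed, and the job is handed in when it is done.

```bash
ls; mkdir -p pics; cat > h.py <<'E'
import numpy as np,cv2
from cell import observe,capture,job_done,look_for,mark_of
def save(p,n,roi=None,s=1):
    im=cv2.cvtColor(p["image"],cv2.COLOR_RGB2BGR)
    if roi: im=im[roi[1]:roi[3],roi[0]:roi[2]]
    if s!=1: im=cv2.resize(im,None,fx=s,fy=s,interpolation=cv2.INTER_CUBIC)
    cv2.imwrite("pics/%s.png"%n,im)
def w(p,u,v,z=None,depth=None):
    K=np.array(p["intrinsics"]);T=np.linalg.inv(np.array(p["extrinsics"]))
    d=np.linalg.inv(K)@[u,v,1]
    if z is not None:
        D=T[:3,:3]@d;o=T[:3,3];return o+D*(z-o[2])/D[2]
    if depth is None: depth=p["range_z"][int(round(v)),int(round(u))]
    return (T@np.r_[d*depth,1])[:3]
def px(p,X):
    c=np.array(p["extrinsics"])@np.r_[X,1];c=np.array(p["intrinsics"])@c[:3];return c[:2]/c[2]
E
python3 - <<'E'
from h import *
o=observe();print(o)
for c in("scene","top"):
    p=capture(c);save(p,c+"0")
    for q in("stand","lid","lid_bar","lever_knob","mouth","green_dot","mug","drum"):
        for r in mark_of(p,q)[:3]: 
            u,v=r["xy"];print(c,q,np.round(r["xy"]),round(r["confidence"],2),np.round(w(p,min(u,639),min(v,479))))
E
```

```text
pics
{'time': 0.0, 'qpos': array([-1.39451146e+00,  3.07562479e-01,  1.50766565e+00,  5.60441924e-06,
        1.32838155e+00, -7.34943709e-02]), 'joint_vel': array([-6.94603036e-04, -2.19277477e-04,  1.46746690e-03, -1.05172502e-03,
       -5.21856006e-04,  7.18684718e-05]), 'joint_efforts': array([ 1.49941803e-03, -4.57550240e+01, -2.51916593e+01,  5.56161922e-04,
        1.32539682e-02,  2.37985273e-05]), 'tcp_pos': array([ 141.99474098, -556.48224266,  230.38997249]), 'tool_rot': array([-0.0873681 , -0.70156441, -0.08879267,  0.70163384]), 'contact_force': array([ 0.26670187, -0.53273998,  0.04477062]), 'wrist_torque': array([ 0.00666528,  0.01704444, -0.00864234]), 'width': 85.34441132578476}
scene stand [302. 295.] 0.84 [523. -33.  69.]
scene lid [195. 350.] 0.86 [ 346. -125.   18.]
scene lid [279. 202.] 0.7 [447. 276.  20.]
scene lid [225. 261.] 0.6 [358.  85.  18.]
scene lid_bar [219. 252.] 0.95 [351.  79.  49.]
scene lid_bar [197. 336.] 0.78 [ 353. -116.   47.]
scene lid_bar [282. 191.] 0.71 [455. 272.  54.]
scene lever_knob [320. 206.] 0.78 [548. 109. 155.]
scene mouth [290. 242.] 0.84 [495.  65. 100.]
scene mouth [320. 204.] 0.41 [547. 113. 157.]
scene green_dot [286. 236.] 0.61 [487.  61. 120.]
scene mug [271. 369.] 0.87 [ 484. -170.   45.]
scene mug [402. 331.] 0.47 [704. -67.  23.]Traceback (most recent call last):
  File "<stdin>", line 6, in <module>
ValueError: it knows: green_dot, lever_knob, lid, lid_bar, mouth, mug, oil_bottle, seed_jar, stand, tall_jar
```

```bash

python3 - <<'E'
from h import *
for c in("top",):
    p=capture(c);save(p,c+"0")
    for q in("stand","lid","lid_bar","lever_knob","mouth","green_dot","mug","oil_bottle","seed_jar","tall_jar"):
        for r in mark_of(p,q)[:3]: 
            u,v=r["xy"];print(c,q,np.round(r["xy"]),round(r["confidence"],2),np.round(w(p,min(u,639),min(v,479))))
E
```

```text
top stand [331. 256.] 0.95 [508.  32.  88.]
top stand [324. 168.] 0.16 [717.  46.  65.]
top lid [391. 329.] 0.79 [ 347. -105.   57.]
top lid [299. 327.] 0.78 [351. 101.  58.]
top lid [217. 286.] 0.59 [442. 290.  47.]
top lid_bar [215. 282.] 0.97 [449. 292.  62.]
top lid_bar [395. 327.] 0.72 [ 353. -114.   59.]
top lid_bar [300. 326.] 0.62 [353. 100.  53.]
top lever_knob [290. 236.] 0.83 [539. 120. 157.]
top mouth [330. 253.] 0.6 [513.  34.  84.]
top mouth [294. 234.] 0.16 [543. 112. 160.]
top green_dot [311. 264.] 0.59 [498.  75.  14.]
top mug [404. 277.] 0.61 [ 470. -146.    8.]
top oil_bottle [326. 166.] 0.73 [716.  43.  82.]
top seed_jar [392. 175.] 0.64 [ 705. -114.   49.]
top tall_jar [220. 282.] 0.66 [451. 284.  48.]
top tall_jar [360. 177.] 0.6 [698. -37.  63.]
```

View pics/scene0.png

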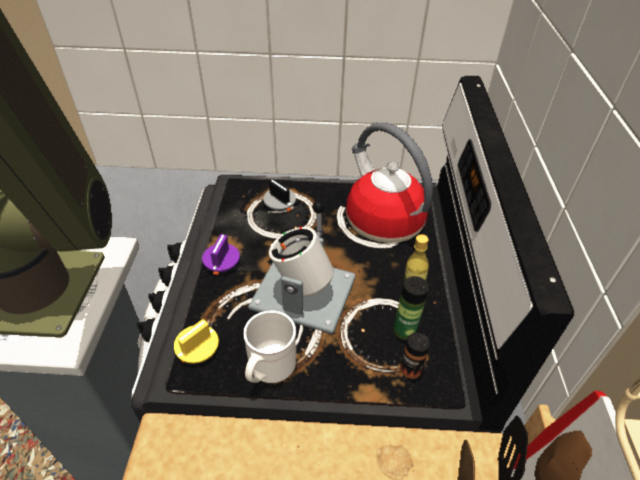

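View pics/top0.png

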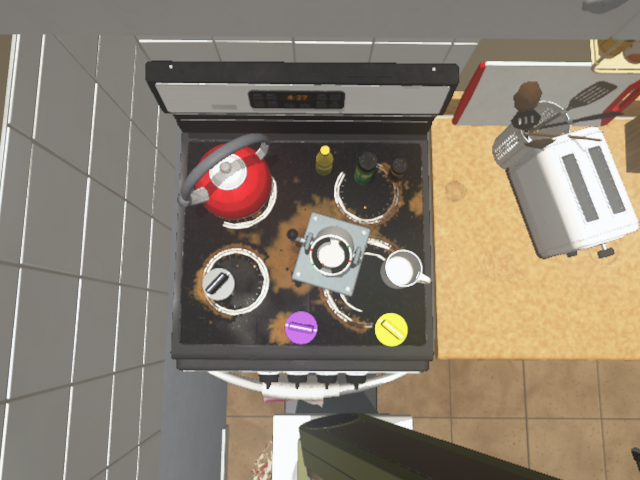

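The grey lid is at about (217,284) in the top picture. The purple (300,327) and yellow (391,329) ones are look-alikes. The knob is at (292,235). I'll zoom in for the poses.

```bash

python3 - <<'E'
from h import *
p=capture("top");save(p,"topA",(190,200,390,350),4)
np.save("top.npy",p,allow_pickle=True)
K=np.array(p["intrinsics"]);T=np.linalg.inv(np.array(p["extrinsics"]))
print(K,T)
v,u=np.mgrid[0:480,0:640];d=p["range_z"]
P=np.stack([(u-K[0,2])/K[0,0]*d,(v-K[1,2])/K[1,1]*d,d],-1)@T[:3,:3].T+T[:3,3]
np.save("P.npy",P)
r=(slice(205,300),slice(285,375))
m=(abs(P[r][...,2]-14)<4)&(d[r]>0)
pts=P[r][m][:,:2]; print(len(pts)); print(cv2.minAreaRect(pts.astype(np.float32)))
# lid
r=(slice(262,302),slice(195,240));Q=P[r].reshape(-1,3)
for z0,z1 in((12,30),(45,70)):
    q=Q[(Q[:,2]>z0)&(Q[:,2]<z1)];print(z0,len(q),q.mean(0),cv2.minAreaRect(q[:,:2].astype(np.float32)))
r=(slice(225,245),slice(280,305));Q=P[r].reshape(-1,3);q=Q[Q[:,2]>110];print("knob",len(q),q.mean(0),q.max(0),q.min(0))
E
```

```text
[[505.97519422   0.         315.80533705]
 [  0.         505.97519422 239.94329903]
 [  0.           0.           1.        ]] [[ 7.21223541e-03 -9.87333437e-01  1.58495008e-01  3.63674654e+02]
 [-9.99963624e-01 -7.84272696e-03 -3.35287225e-03  6.87024041e+01]
 [ 4.55343596e-03 -1.58465060e-01 -9.87354086e-01  1.20572545e+03]
 [ 0.00000000e+00  0.00000000e+00  0.00000000e+00  1.00000000e+00]]
2103
((527.7625732421875, 29.2303466796875), (211.19496154785156, 190.61984252929688), 1.853960394859314)
12 602 [448.54048414 291.53214814  21.26478801] ((450.48309326171875, 293.5317077636719), (76.12785339355469, 74.47545623779297), 38.12615966796875)
45 190 [449.16680555 292.10999942  56.26383945] ((449.6219787597656, 292.7388000488281), (16.92761993408203, 54.330562591552734), 49.55956268310547)
knob 101 [543.61501891 115.10744729 166.98932962] [ 557.71653975  126.21823461 1205.72544919] [363.67465411  68.70240412 145.46245892]
```

View pics/topA.png

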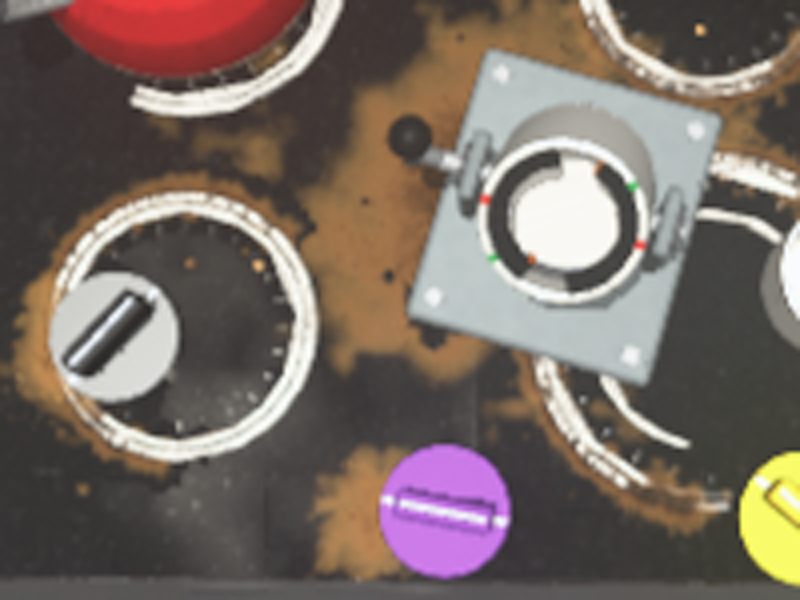

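```bash

python3 - <<'E'
from h import *
p=np.load("top.npy",allow_pickle=True).item()
C=[w(p,190+a/4,200+b/4,z=14)[:2] for a,b in((410,318),(490,50),(720,117),(645,385))]
C=np.array(C);print(C,C.mean(0))
for i in range(4):
    e=C[(i+1)%4]-C[i];print(np.linalg.norm(e),np.degrees(np.arctan2(e[1],e[0])))
k=w(p,190+410/4,200+138/4,z=150);print(k)
k0=w(p,190+410/4,200+138/4);print(k0)
for n,a,b,z in(("bar",110,332,56),("rimc",114,336,20)):print(n,w(p,190+a/4,200+b/4,z=z))
print("bar ends",[w(p,190+a/4,200+b/4,z=56) for a,b in((72,370),(148,294))])
c=C.mean(0);
for R in ((k,),(k0,)):
    d=R[0][:2]-c
    for yaw in(-16,-17):
        t=np.radians(yaw);print(yaw,d@[np.cos(t),np.sin(t)],d@[-np.sin(t),np.cos(t)])
E
```

```text
[[460.17794529 118.86755236]
 [621.79462166  73.09152231]
 [581.94237207 -64.93880039]
 [421.9476006  -19.40190311]] [521.4656349   26.90459279]
167.97438794384817 -15.81415258236878
143.66826992119604 -106.10453823704108
166.34883803239327 164.11285671986752
143.4573161927082 74.54432472741779
[544.42075119 114.5249348  150.        ]
[542.69208592 114.08668568 160.09701428]
bar [447.54647001 287.07453163  56.        ]
rimc [447.85417823 291.4868334   20.        ]
bar ends [array([425.92413514, 307.7240771 ,  56.        ]), array([469.30134427, 266.29840972,  56.        ])]
-16 -2.085565370079429 90.55336610790125
-17 -3.665621877951138 90.5031762571478
-16 -3.6264672560535325 89.65560929218992
-17 -5.1906210602748475 89.57866372815387
```

```bash
cat >> h.py <<'E'
from scipy.spatial.transform import Rotation as Ro
def tool():
    o=observe();q=o["tool_rot"];R=Ro.from_quat(q[[1,2,3,0]]).as_matrix();return o,R
def go(t,jaw=None):
    o,R=tool();d=R.T@(np.array(t)-o["tcp_pos"])
    a=np.degrees(np.arctan2(R[1,1],R[0,1]))
    print("t%.2f"%o["time"],"tcp",o["tcp_pos"].round(1),"jaw %.2f"%a,"tilt",(R[:,0]).round(3),"F",o["contact_force"].round(1),"w %.1f"%o["width"],"j6 %.2f"%o["qpos"][5])
    print("need units x,y,z",(d/25).round(2), "yaw units (+ turns jaw cw)", None if jaw is None else round(np.radians((a-jaw+90)%180-90)/.12,2))
E
python3 - <<'E'
from h import *
o,R=tool();print(R.round(3));go([500,-300,231],74.2)
E
```

```text
[[-0.     0.247 -0.969]
 [-0.    -0.969 -0.247]
 [-1.     0.     0.   ]]
t1.00 tcp [ 142.1 -557.2  231.3] jaw -75.69 tilt [-0. -0. -1.] F [-0.1 -0.5 -0.6] w 85.3 j6 -0.07
need units x,y,z [ 1.000e-02 -6.430e+00 -1.641e+01] yaw units (+ turns jaw cw) 4.38
```

```bash

python3 -m crank '[{"z":-1,"y":-0.4,"fingers":255},{"z":-1,"y":-0.4,"fingers":255},{"z":-1,"y":-0.4,"fingers":255},{"z":-1,"y":-0.4,"fingers":255},{"z":-1,"y":-0.4,"fingers":255},{"z":-1,"y":-0.4,"fingers":255},{"z":-1,"y":-0.4,"fingers":255},{"z":-1,"y":-0.4,"fingers":255}]' 60
python3 -m crank '[{"z":-1,"y":-0.4},{"z":-1,"y":-0.4},{"z":-1,"y":-0.4},{"z":-1,"y":-0.4},{"z":-1,"y":-0.4},{"z":-1,"y":-0.4},{"z":-1,"y":-0.4},{"z":-1,"y":-0.4}]'
python3 - <<'E'
from h import *
s=np.array([521.5,26.9]);t=np.radians(-15.8);ex=np.array([np.cos(t),np.sin(t)]);ey=np.array([-ex[1],ex[0]])
g=s+ex*-55+ey*91;print(g);go([*g,231],-15.8)
E
```

```text
[493.35551284 129.437251  ]
t1.00 tcp [ 142.1 -557.2  231.3] jaw -75.69 tilt [-0. -0. -1.] F [-0.1 -0.5 -0.6] w 85.3 j6 -0.07
need units x,y,z [ 1.000e-02 -2.314e+01 -2.040e+01] yaw units (+ turns jaw cw) -8.71validation failed for argument at $[0]...
validation failed for argument at $[0]...
```

```bash

python3 -m crank '[{"fingers":255,"x":0,"y":-0.4,"z":-1,"yaw":0},{"fingers":255,"x":0,"y":-0.4,"z":-1,"yaw":0},{"fingers":255,"x":0,"y":-0.4,"z":-1,"yaw":0},{"fingers":255,"x":0,"y":-0.4,"z":-1,"yaw":0},{"fingers":255,"x":0,"y":-0.4,"z":-1,"yaw":0},{"fingers":255,"x":0,"y":-0.4,"z":-1,"yaw":0},{"fingers":255,"x":0,"y":-0.4,"z":-1,"yaw":0},{"fingers":255,"x":0,"y":-0.4,"z":-1,"yaw":0}]' 60
python3 - <<'E'
from h import *
go([493,129,231],-15.8)
E
```

```text
time: 1.8
tcp_pos: [319.5, -429.5, 231.2]
tool_rot: [-0.087, -0.702, -0.084, 0.702]
contact_force: [-0.0, 0.0, -0.2]
width: -0.0
t1.80 tcp [ 319.5 -429.5  231.2] jaw -76.11 tilt [-0.    -0.003 -1.   ] F [-0.   0.  -0.2] w -0.0 j6 0.32
need units x,y,z [ -0.06 -20.02 -12.1 ] yaw units (+ turns jaw cw) -8.77
```

```bash

python3 -m crank '[{"fingers":255,"x":0,"y":-1,"z":-1,"yaw":0},{"fingers":255,"x":0,"y":-1,"z":-1,"yaw":0},{"fingers":255,"x":0,"y":-1,"z":-1,"yaw":0},{"fingers":255,"x":0,"y":-1,"z":-1,"yaw":0},{"fingers":255,"x":0,"y":-1,"z":-1,"yaw":0},{"fingers":255,"x":0,"y":-1,"z":-1,"yaw":0},{"fingers":255,"x":0,"y":-1,"z":-1,"yaw":0},{"fingers":255,"x":0,"y":-1,"z":-1,"yaw":0}]'
python3 - <<'E'
from h import *
go([493,129,231],-15.8)
E
```

```text
time: 2.6
tcp_pos: [472.5, -180.4, 231.2]
tool_rot: [0.087, 0.703, 0.082, -0.701]
contact_force: [0.2, 0.3, -0.1]
width: 0.1
t2.60 tcp [ 472.5 -180.4  231.2] jaw -76.24 tilt [ 0.004 -0.007 -1.   ] F [ 0.2  0.3 -0.1] w 0.1 j6 0.89
need units x,y,z [ -0.07 -11.82  -3.74] yaw units (+ turns jaw cw) -8.79
```

```bash

python3 -m crank '[{"fingers":255,"x":0,"y":-0.97,"z":-0.24,"yaw":-1},{"fingers":255,"x":0,"y":-0.94,"z":-0.35,"yaw":-1},{"fingers":255,"x":0,"y":-0.9,"z":-0.45,"yaw":-1},{"fingers":255,"x":0,"y":-0.85,"z":-0.55,"yaw":-1},{"fingers":255,"x":0,"y":-0.75,"z":-0.65,"yaw":-1},{"fingers":255,"x":0,"y":-0.68,"z":-0.75,"yaw":-1},{"fingers":255,"x":0,"y":-0.55,"z":-0.8,"yaw":-1},{"fingers":255,"x":0,"y":-0.5,"z":-0.87,"yaw":-1}]'
python3 - <<'E'
from h import *
go([493,129,231],-15.8)
E
```

```text
time: 3.4
tcp_pos: [470.3, 29.0, 230.8]
tool_rot: [0.415, 0.576, 0.407, -0.574]
contact_force: [0.3, 0.2, -0.3]
width: -0.1
t3.40 tcp [470.3  29.  230.8] jaw -18.90 tilt [ 0.009 -0.007 -1.   ] F [ 0.3  0.2 -0.3] w -0.1 j6 0.31
need units x,y,z [-0.03 -0.44 -4.08] yaw units (+ turns jaw cw) -0.45
```

```bash

python3 -m crank '[{"fingers":255,"x":0,"y":-0.1,"z":-1,"yaw":-0.45},{"fingers":255,"x":0,"y":-0.1,"z":-1,"yaw":0},{"fingers":255,"x":0,"y":-0.1,"z":-1,"yaw":0},{"fingers":255,"x":0,"y":-0.1,"z":-1,"yaw":0},{"fingers":255,"x":1,"y":0,"z":0,"yaw":0},{"fingers":255,"x":1,"y":0,"z":0,"yaw":0},{"fingers":255,"x":1,"y":0,"z":0,"yaw":0},{"fingers":255,"x":0.5,"y":0,"z":0,"yaw":0}]'
python3 - <<'E'
from h import *
go([493,129,135],-15.8)
p=capture("top");save(p,"topB",(250,190,390,295),5)
p=capture("scene");save(p,"sceneB",(220,150,380,270),5)
E
```

```text
time: 4.2
tcp_pos: [493.6, 136.9, 144.3]
tool_rot: [0.435, 0.567, 0.424, -0.556]
contact_force: [-0.5, 0.3, 0.3]
width: 0.3
t4.20 tcp [493.6 136.9 144.3] jaw -15.14 tilt [ 0.021 -0.004 -1.   ] F [-0.5  0.3  0.3] w 0.3 j6 0.46
need units x,y,z [0.37 0.05 0.31] yaw units (+ turns jaw cw) 0.1
```

View pics/topB.png

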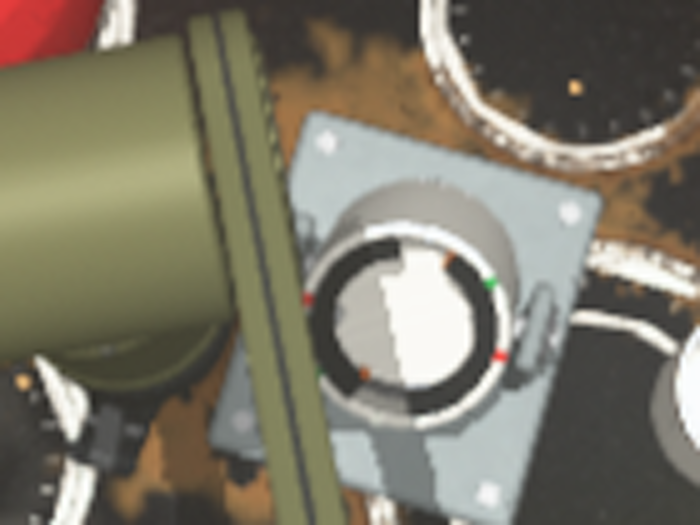

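View pics/sceneB.png

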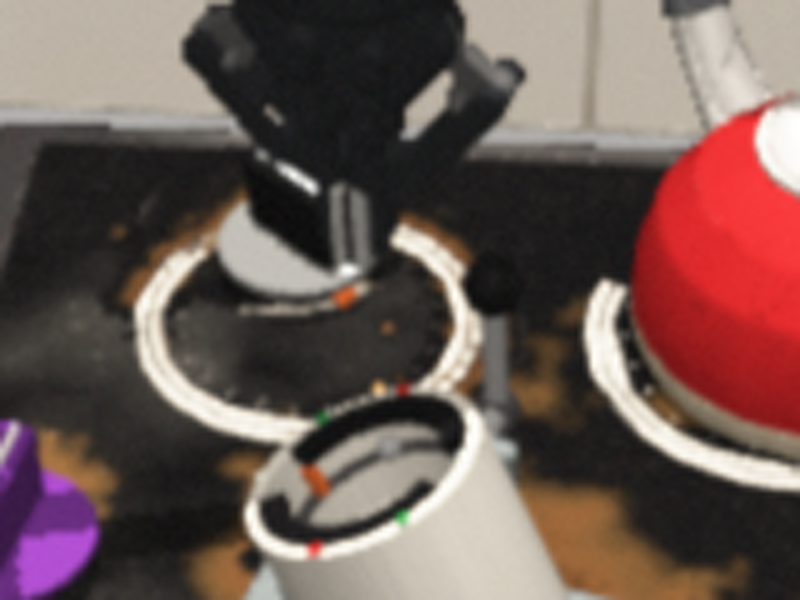

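```bash

python3 -m crank '[{"fingers":255,"x":0.4,"y":0,"z":0.3,"yaw":0},{"fingers":255,"x":0.2,"y":0.3,"z":0.05,"yaw":0},{"fingers":255,"x":0,"y":0.3,"z":0,"yaw":0},{"fingers":255,"x":0,"y":0.3,"z":0,"yaw":0},{"fingers":255,"x":0,"y":0.3,"z":0,"yaw":0},{"fingers":255,"x":0,"y":0.2,"z":0,"yaw":0}]'
cat >> h.py <<'E'
S=np.array([521.5,26.9]);_t=np.radians(-15.8);EX=np.array([np.cos(_t),np.sin(_t)]);EY=np.array([-EX[1],EX[0]])
def st():
    o,R=tool();d=o["tcp_pos"][:2]-S;print("stand frame",(d@EX).round(1),(d@EY).round(1),"z",o["tcp_pos"][2].round(1),"F along ex/ey/z",(o["contact_force"][:2]@EX).round(1),(o["contact_force"][:2]@EY).round(1),o["contact_force"][2].round(1))
E
python3 -c "
from h import *
st();go([493,129,135],-15.8)"
```

```text
time: 4.9
tcp_pos: [526.0, 117.9, 131.7]
tool_rot: [0.433, 0.566, 0.425, -0.558]
contact_force: [-6.3, 2.0, 4.3]
width: 0.1
stand frame -20.4 88.8 z 131.7 F along ex/ey/z -6.6 0.2 4.3
t4.90 tcp [526.  117.9 131.7] jaw -15.23 tilt [ 0.017 -0.002 -1.   ] F [-6.3  2.   4.3] w 0.1 j6 0.41
need units x,y,z [-0.16 -1.39 -0.08] yaw units (+ turns jaw cw) 0.08
```

```bash

python3 -m crank '[{"fingers":255,"x":0,"y":0.25,"z":0,"yaw":0},{"fingers":255,"x":0,"y":0.25,"z":0,"yaw":0}]'
python3 -c "
from h import *
st()"
python3 -m crank '[{"fingers":255,"x":0,"y":0.2,"z":0,"yaw":0},{"fingers":255,"x":0,"y":0.15,"z":0,"yaw":0}]'
python3 -c "
from h import *
st()"
```

```text
time: 5.1
tcp_pos: [534.9, 115.3, 132.2]
tool_rot: [0.431, 0.564, 0.427, -0.56]
contact_force: [-4.4, 2.4, 2.5]
width: 0.4
stand frame -11.2 88.7 z 132.2 F along ex/ey/z -4.9 1.1 2.5
time: 5.3
tcp_pos: [540.2, 113.7, 132.0]
tool_rot: [0.428, 0.563, 0.43, -0.562]
contact_force: [-5.0, 2.0, 0.7]
width: 0.2
stand frame -5.6 88.6 z 132.0 F along ex/ey/z -5.4 0.6 0.7
```

```bash

python3 -m crank '[{"fingers":255,"x":0,"y":0.15,"z":0,"yaw":0},{"fingers":255,"x":0,"y":0.12,"z":0,"yaw":0}]'
python3 -c "
from h import *
st()"
python3 -m crank '[{"fingers":255,"x":0,"y":0.12,"z":0,"yaw":0}]'
python3 -c "
from h import *
st();
p=capture('scene');save(p,'sceneC',(220,150,380,270),5)"
```

```text
time: 5.5
tcp_pos: [543.7, 112.7, 131.6]
tool_rot: [-0.426, -0.561, -0.432, 0.564]
contact_force: [-3.8, 2.6, 1.6]
width: 0.0
stand frame -2.0 88.6 z 131.6 F along ex/ey/z -4.3 1.5 1.6
time: 5.6
tcp_pos: [544.7, 112.4, 131.3]
tool_rot: [-0.424, -0.56, -0.433, 0.565]
contact_force: [-8.3, 3.6, 3.9]
width: -0.4
stand frame -1.0 88.6 z 131.3 F along ex/ey/z -9.0 1.2 3.9
```

View pics/sceneC.png

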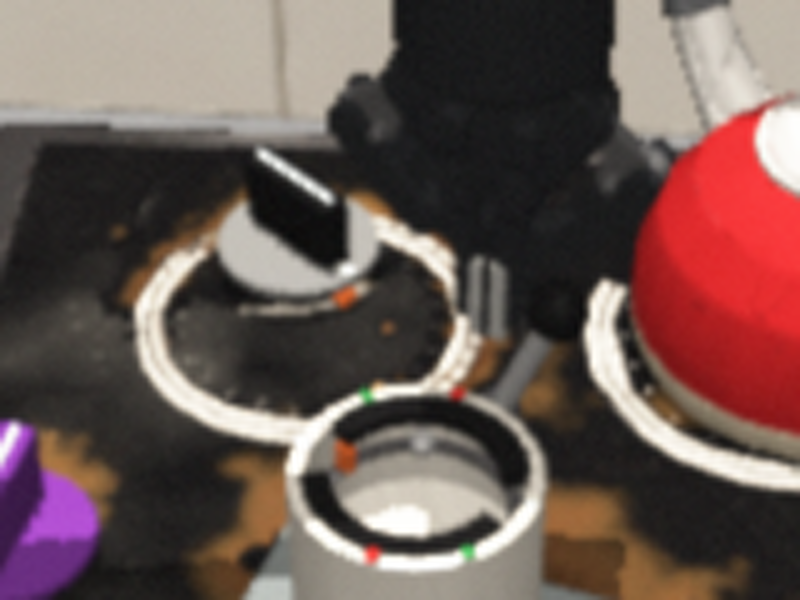

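```bash

python3 -m crank '[{"fingers":255,"x":0,"y":0.2,"z":0,"yaw":0},{"fingers":255,"x":0,"y":0.2,"z":0,"yaw":0}]'
python3 -c "
from h import *
st()"
python3 -m crank '[{"fingers":255,"x":0,"y":0.25,"z":0,"yaw":0}]'
python3 -c "
from h import *
st()"
```

```text
time: 5.85
tcp_pos: [544.6, 112.5, 131.4]
tool_rot: [-0.418, -0.555, -0.438, 0.57]
contact_force: [-13.3, 4.7, 11.2]
width: -0.4
stand frame -1.0 88.6 z 131.4 F along ex/ey/z -14.1 0.9 11.2
time: 5.95
tcp_pos: [544.6, 112.5, 131.6]
tool_rot: [-0.414, -0.553, -0.442, 0.573]
contact_force: [-15.9, 7.3, 12.4]
width: -0.4
stand frame -1.0 88.6 z 131.6 F along ex/ey/z -17.3 2.7 12.4
```

```bash

python3 -m crank '[{"fingers":255,"x":0,"y":-0.3,"z":0,"yaw":0},{"fingers":255,"x":0,"y":-1,"z":0,"yaw":0},{"fingers":255,"x":-1,"y":-0.3,"z":0,"yaw":0}]'
python3 - <<'E'
from h import *
st();go([448.5,290.5,130],49.6)
p=capture("top");save(p,"topC",(190,190,390,320),4)
E
```

```text
time: 6.25
tcp_pos: [506.2, 122.4, 157.0]
tool_rot: [-0.413, -0.551, -0.442, 0.574]
contact_force: [0.5, 0.5, -0.5]
width: 0.0
stand frame -40.7 87.8 z 157.0 F along ex/ey/z 0.4 0.6 -0.5
t6.25 tcp [506.2 122.4 157. ] jaw -15.52 tilt [-0.05   0.013 -0.999] F [ 0.5  0.5 -0.5] w 0.0 j6 0.40
need units x,y,z [ 1.28 -3.96 -5.86] yaw units (+ turns jaw cw) -9.47
```

View pics/topC.png

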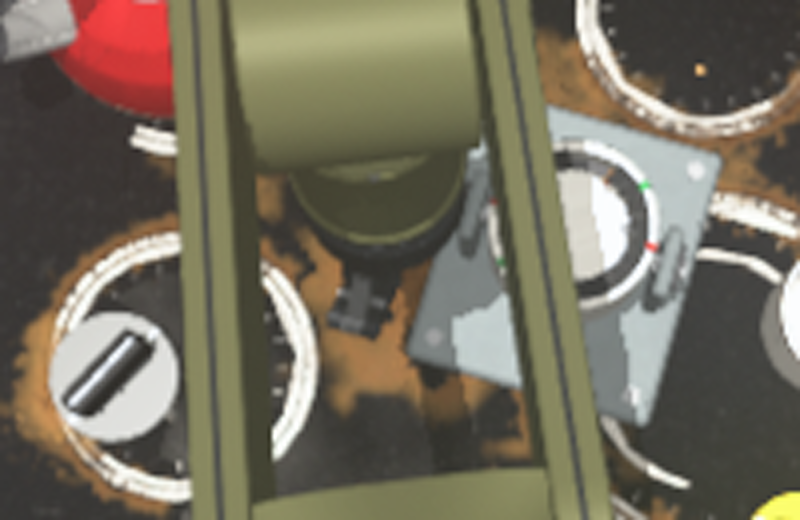

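```bash

python3 -m crank '[{"fingers":255,"x":-0.3,"y":-0.5,"z":-0.7,"yaw":-1},{"fingers":255,"x":-0.3,"y":-0.4,"z":-0.78,"yaw":-1},{"fingers":0,"x":0,"y":-0.3,"z":-0.83,"yaw":-1},{"fingers":0,"x":0,"y":-0.2,"z":-0.86,"yaw":-1},{"fingers":0,"x":0,"y":-0.1,"z":-0.88,"yaw":-1},{"fingers":0,"x":0,"y":0,"z":-0.88,"yaw":-1},{"fingers":0,"x":0,"y":0.1,"z":-0.87,"yaw":-1},{"fingers":0,"x":0,"y":0.2,"z":-0.85,"yaw":-1}]'
python3 - <<'E'
from h import *
go([448.5,290.5,130],49.6)
p=capture("wrist");save(p,"wr0")
for q in("lid","lid_bar"):
    for r in mark_of(p,q)[:2]: u,v=r["xy"];print(q,np.round(r["xy"]),r["confidence"],w(p,u,v).round(1),w(p,u,v,z=38).round(1))
E
```

```text
time: 7.1
tcp_pos: [466.2, 293.0, 190.2]
tool_rot: [0.639, 0.297, 0.65, -0.286]
contact_force: [-0.3, 0.4, 0.1]
width: 84.4
t7.10 tcp [466.2 293.  190.2] jaw 41.35 tilt [-0.008  0.02  -1.   ] F [-0.3  0.4  0.1] w 84.4 j6 -0.26
need units x,y,z [ 2.41 -0.62 -0.34] yaw units (+ turns jaw cw) -1.2
lid [ 20. 390.] 0.93 [346.  -80.7  19.1] [350.  -54.7  38. ]
lid [303. 202.] 0.62 [442.1 302.5  54.7] [443.9 299.5  38. ]
lid_bar [ 93. 292.] 0.93 [353.4 114.   55.8] [349.6  98.7  38. ]
lid_bar [302. 211.] 0.88 [446.5 296.   56.6] [448.8 292.2  38. ]
```

View pics/wr0.png

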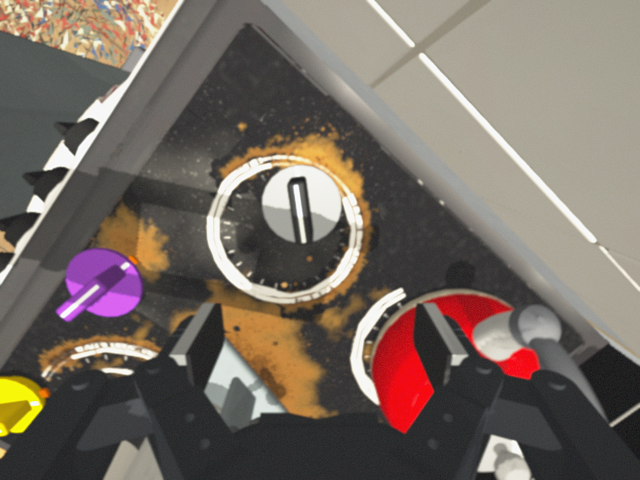

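```bash

python3 - <<'E'
from h import *
p=capture("wrist");save(p,"wr1",(250,150,360,260),5)
K=np.array(p["intrinsics"]);T=np.linalg.inv(np.array(p["extrinsics"]))
v,u=np.mgrid[0:480,0:640];d=p["range_z"]
P=np.stack([(u-K[0,2])/K[0,0]*d,(v-K[1,2])/K[1,1]*d,d],-1)@T[:3,:3].T+T[:3,3]
Q=P[150:260,250:360].reshape(-1,3)
for z0,z1 in((12,30),(50,62)):
    q=Q[(Q[:,2]>z0)&(Q[:,2]<z1)];print(z0,len(q),q.mean(0),cv2.minAreaRect(q[:,:2].astype(np.float32)))
E
```

```text
12 3566 [445.29448537 295.64979105  19.61052253] ((446.4397888183594, 293.3061218261719), (75.0899658203125, 73.65768432617188), 43.894775390625)
50 1190 [446.14436111 293.77807609  55.26637574] ((447.00244140625, 292.62371826171875), (16.077903747558594, 55.856781005859375), 48.20283889770508)
```

View pics/wr1.png

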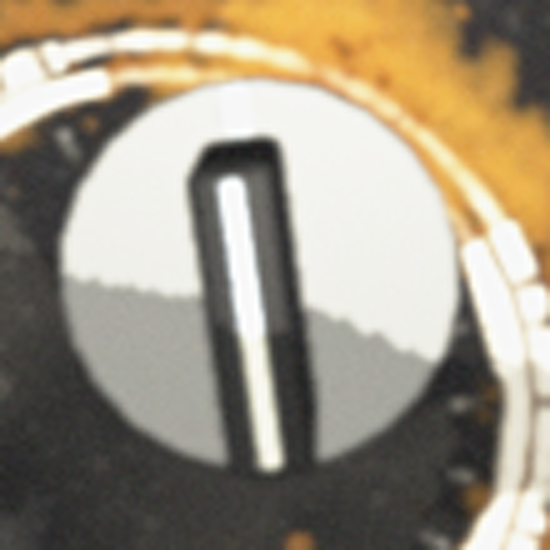

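```bash

python3 -m crank '[{"fingers":0,"x":0.5,"y":-0.3,"z":-0.3,"yaw":-1},{"fingers":0,"x":0.5,"y":-0.2,"z":-0.2,"yaw":-0.1},{"fingers":0,"x":1,"y":0,"z":0,"yaw":0},{"fingers":0,"x":1,"y":0,"z":0,"yaw":0}]'
python3 - <<'E'
from h import *
go([447.3,292.6,25],49)
E
```

```text
time: 7.7
tcp_pos: [454.8, 292.2, 117.7]
tool_rot: [0.66, 0.26, 0.662, -0.243]
contact_force: [-0.3, 0.3, -0.7]
width: 85.3
t7.70 tcp [454.8 292.2 117.7] jaw 48.31 tilt [ 0.005  0.023 -1.   ] F [-0.3  0.3 -0.7] w 85.3 j6 -0.37
need units x,y,z [ 3.71 -0.26 -0.19] yaw units (+ turns jaw cw) -0.1
```

```bash

python3 -m crank '[{"fingers":0,"x":0.7,"y":-0.25,"z":-0.2,"yaw":-0.1},{"fingers":0,"x":0.7,"y":0,"z":0,"yaw":0},{"fingers":0,"x":0.7,"y":0,"z":0,"yaw":0}]'
python3 - <<'E'
from h import *
go([447.3,292.6,25],49)
E
```

```text
time: 8.0
tcp_pos: [449.8, 288.6, 62.9]
tool_rot: [0.661, 0.259, 0.661, -0.242]
contact_force: [-0.7, 0.4, -0.8]
width: 85.4
t8.00 tcp [449.8 288.6  62.9] jaw 48.51 tilt [ 0.008  0.022 -1.   ] F [-0.7  0.4 -0.8] w 85.4 j6 -0.38
need units x,y,z [ 1.52  0.02 -0.17] yaw units (+ turns jaw cw) -0.07
```

```bash

python3 -m crank '[{"fingers":0,"x":0.7,"y":0,"z":-0.17,"yaw":-0.07},{"fingers":0,"x":0.6,"y":0,"z":0,"yaw":0},{"fingers":0,"x":0,"y":0,"z":0,"yaw":0}]'
python3 - <<'E'
from h import *
go([447.3,292.6,25],49)
E
```

```text
time: 8.3
tcp_pos: [448.5, 288.1, 27.4]
tool_rot: [0.661, 0.258, 0.661, -0.243]
contact_force: [-0.5, -0.8, 0.4]
width: 85.2
t8.30 tcp [448.5 288.1  27.4] jaw 48.51 tilt [ 0.007  0.019 -1.   ] F [-0.5 -0.8  0.4] w 85.2 j6 -0.38
need units x,y,z [ 0.1   0.1  -0.16] yaw units (+ turns jaw cw) -0.07
```

```bash

python3 -m crank '[{"fingers":0,"x":0.05,"y":0.1,"z":-0.17,"yaw":-0.07},{"fingers":255,"x":0,"y":0,"z":0,"yaw":0},{"fingers":255,"x":0,"y":0,"z":0,"yaw":0},{"fingers":255,"x":0,"y":0,"z":0,"yaw":0},{"fingers":255,"x":0,"y":0,"z":0,"yaw":0},{"fingers":255,"x":0,"y":0,"z":0,"yaw":0}]' 60
python3 - <<'E'
from h import *
go([447.3,292.6,25],49)
E
```

```text
time: 8.9
tcp_pos: [450.6, 292.7, 29.7]
tool_rot: [0.663, 0.257, 0.66, -0.24]
contact_force: [-1.2, -1.6, 5.7]
width: 14.9
t8.90 tcp [450.6 292.7  29.7] jaw 48.81 tilt [ 0.013  0.021 -1.   ] F [-1.2 -1.6  5.7] w 14.9 j6 -0.38
need units x,y,z [ 0.19 -0.09 -0.09] yaw units (+ turns jaw cw) -0.03
```

```bash

python3 -m crank '[{"fingers":255,"x":-0.3,"y":0,"z":0,"yaw":0},{"fingers":255,"x":-0.7,"y":0,"z":0,"yaw":0},{"fingers":255,"x":-1,"y":0,"z":0,"yaw":0},{"fingers":255,"x":-1,"y":0,"z":0,"yaw":0},{"fingers":255,"x":-1,"y":0,"z":0,"yaw":0},{"fingers":255,"x":-1,"y":0,"z":0,"yaw":0},{"fingers":255,"x":-1,"y":0,"z":0,"yaw":0},{"fingers":255,"x":-1,"y":0,"z":0,"yaw":0}]'
python3 - <<'E'
from h import *
go([521.5,26.9,190],74.2);o,R=tool();print(R)
p=capture("top");save(p,"topD",(190,190,390,320),4)
p=capture("scene");save(p,"sceneD",(200,80,400,230),4)
p=capture("wrist");save(p,"wrD")
E
```

```text
time: 9.7
tcp_pos: [443.7, 287.1, 209.4]
tool_rot: [0.661, 0.254, 0.663, -0.243]
contact_force: [0.6, -0.1, -0.8]
width: 15.0
t9.70 tcp [443.7 287.1 209.4] jaw 48.85 tilt [ 0.003  0.016 -1.   ] F [ 0.6 -0.1 -0.8] w 15.0 j6 -0.37
need units x,y,z [ 0.62 -5.8   9.2 ] yaw units (+ turns jaw cw) -3.69
[[ 0.00309164  0.65802118  0.75299307]
 [ 0.01624633  0.75286424 -0.6579753 ]
 [-0.99986324  0.01426759 -0.00836285]]
```

View pics/sceneD.png

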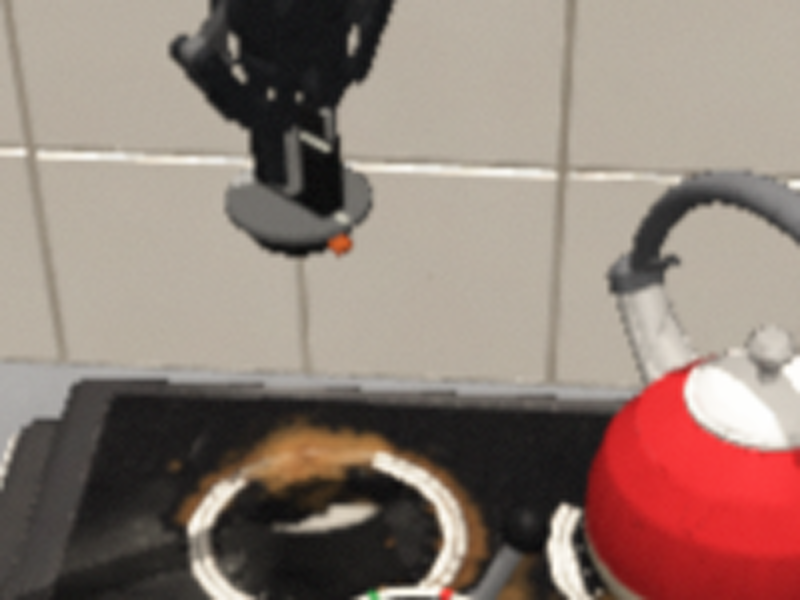

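View pics/wrD.png

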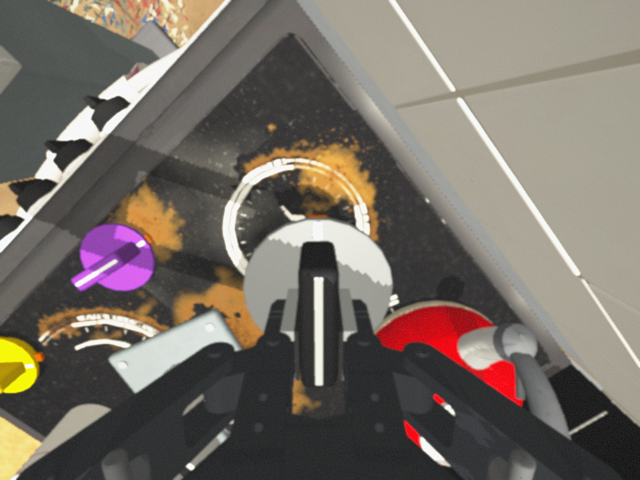

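View pics/topD.png

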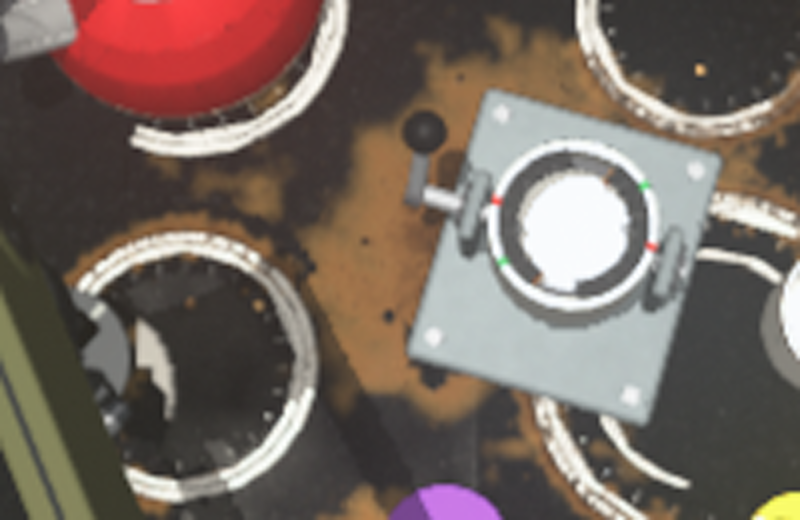

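```bash

python3 - <<'E'
from h import *
p=capture("top")
K=np.array(p["intrinsics"]);T=np.linalg.inv(np.array(p["extrinsics"]))
v,u=np.mgrid[0:480,0:640];d=p["range_z"]
P=np.stack([(u-K[0,2])/K[0,0]*d,(v-K[1,2])/K[1,1]*d,d],-1)@T[:3,:3].T+T[:3,3]
r=(slice(220,272),slice(308,360))
Q=P[r].reshape(-1,3);q=Q[(Q[:,2]>128)&(Q[:,2]<145)];print(len(q),q[:,2].mean())
(c,rad)=cv2.minEnclosingCircle(q[:,:2].astype(np.float32));print("circle",c,rad)
im=p["image"][r].astype(int);H=cv2.cvtColor(p["image"],cv2.COLOR_RGB2HSV)[r]
for n,lo,hi in(("g",40,85),("r",0,6)):
    m=((H[...,0]>=lo)&(H[...,0]<=hi)&(H[...,1]>110)&(H[...,2]>80)).astype(np.uint8)
    k,l,s,cc=cv2.connectedComponentsWithStats(m)
    pts=[w(p,308+x,220+y,z=135)[:2] for i,(x,y) in enumerate(cc) if i>0 and s[i,4]>2];print(n,[a.round(1) for a in pts],s[1:,4])
for r in mark_of(p,"mouth")[:1]+mark_of(p,"stand")[:1]+mark_of(p,"green_dot")[:2]: print(r, w(p,*r["xy"],z=135))
for r in mark_of(p,"lever_knob")[:1]:print(r,w(p,*r["xy"]),w(p,*r["xy"],z=143))
E
```

```text
743 135.88247127041018
circle (524.6574096679688, 29.038787841796875) 46.02099609375
g [] [2 1]
r [array([535.9,  69.5]), array([511.5, -13.9])] [4 3]
{'xy': [332.8, 243.5], 'confidence': 0.61} [528.12908987  28.62289228 135.        ]
{'xy': [332.3, 255.0], 'confidence': 0.97} [503.3002128   29.64284818 135.        ]
{'xy': [313.7, 256.2], 'confidence': 0.96} [500.41149137  69.30218622 135.        ]
{'xy': [295.6, 225.9], 'confidence': 0.78} [562.54092334 108.12716023 152.37401327] [564.31067936 108.47801008 143.        ]
```

```bash

python3 -m crank '[{"fingers":255,"x":0,"y":-0.3,"z":0.5,"yaw":0},{"fingers":255,"x":0,"y":-0.6,"z":0.95,"yaw":-0.6},{"fingers":255,"x":0,"y":-0.68,"z":0.9,"yaw":-0.6},{"fingers":255,"x":0,"y":-0.73,"z":0.85,"yaw":-0.6},{"fingers":255,"x":0,"y":-0.8,"z":0.8,"yaw":-0.6},{"fingers":255,"x":0,"y":-0.85,"z":0.73,"yaw":-0.6},{"fingers":255,"x":0,"y":-0.9,"z":0.65,"yaw":-0.6},{"fingers":255,"x":0,"y":-0.7,"z":0.5,"yaw":0}]'
python3 - <<'E'
from h import *
go([524,28.4,200],73.9)
p=capture("wrist");save(p,"wrE")
E
```

```text
time: 10.9
tcp_pos: [501.1, 79.4, 195.8]
tool_rot: [0.696, 0.094, 0.706, -0.09]
contact_force: [0.4, -0.0, -1.0]
width: 14.9
t10.90 tcp [501.1  79.4 195.8] jaw 75.01 tilt [-0.014  0.008 -1.   ] F [ 0.4 -0.  -1. ] w 14.9 j6 -1.25
need units x,y,z [-0.2  -1.73  1.41] yaw units (+ turns jaw cw) 0.16
```

View pics/wrE.png

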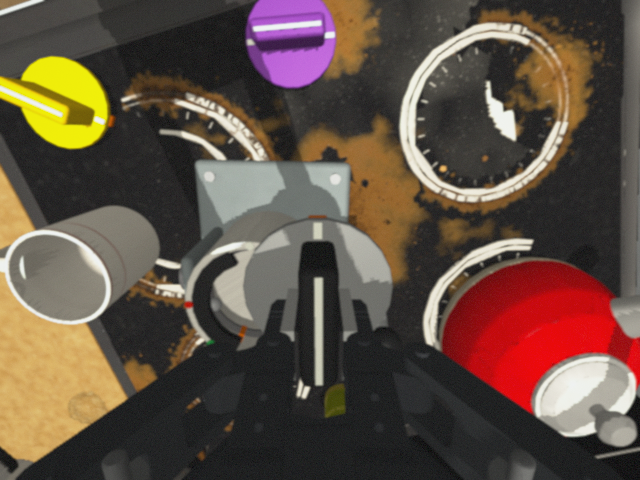

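```bash

python3 - <<'E'
from h import *
from scipy.optimize import least_squares
o,R=tool();p=capture("wrist")
K=np.array(p["intrinsics"]);T=np.linalg.inv(np.array(p["extrinsics"]))
v,u=np.mgrid[0:480,0:640];d=p["range_z"]
P=np.stack([(u-K[0,2])/K[0,0]*d,(v-K[1,2])/K[1,1]*d,d],-1)@T[:3,:3].T+T[:3,3]
L=(P-o["tcp_pos"])@R
r=(slice(210,330),slice(235,400));Q=L[r].reshape(-1,3)
for a in((-60,-30),(-30,-15),(-10,30)):
    q=Q[(Q[:,0]>a[0])&(Q[:,0]<a[1])];print(a,len(q),q.mean(0).round(1),np.median(q,0).round(1))
# rim plane points
q=Q[(Q[:,0]>-4)&(Q[:,0]<18)]
A=np.c_[q[:,1:],np.ones(len(q))];c=np.linalg.lstsq(A,q[:,0],rcond=None)[0];print("rim plane x= a*y+b*z+c",c.round(3),np.std(A@c-q[:,0]).round(2))
# outer edge: per-column topmost (farthest +/-z)
e=[]
for y in np.arange(-36,37,2):
    s=q[abs(q[:,1]-y)<1]
    if len(s)>3: e.append((y,s[:,2].min(),s[:,2].max()))
e=np.array(e);print(e[::4].round(1))
f=lambda m:lambda t:np.hypot(e[:,0]-t[0],e[:,m]-t[1])-38
for m in(1,2):
    s=least_squares(f(m),[0,0],loss="soft_l1");print(m,s.x.round(2),s.cost)
b=Q[(Q[:,0]>-45)&(Q[:,0]<-18)&(abs(Q[:,1])<12)];print("bar",b.min(0),b.max(0))
E
```

```text
(-60, -30) 330 [-32.8   0.4 -11. ] [-32.7  -7.  -11. ]
(-30, -15) 3953 [-24.4   0.4 -16.4] [-25.5   0.3 -13.6]
(-10, 30) 9298 [  9.1  -0.1 -16.5] [ 10.   -0.5 -16.9]
rim plane x= a*y+b*z+c [1.000e-02 9.000e-03 9.919e+00] 1.85
[[-36.  -15.4   9.8]
 [-28.  -28.5  19.8]
 [-20.  -34.6   1.2]
 [-12.  -38.5  -4.4]
 [ -4.  -40.4 -29.9]
 [  4.  -40.4 -29.6]
 [ 12.  -38.3  -4. ]
 [ 20.  -34.9   1.6]
 [ 28.  -28.1  17.6]
 [ 36.  -16.4   9.4]]
1 [ 0.09 -2.53] 1.0423275740344866
2 [ 0.12 31.92] 248.8674959633365
bar [-36.76280451 -11.95723262 -31.2716403 ] [-18.0146895   11.98755577  -3.14293168]
```

```bash

python3 - <<'E'
from h import *
from scipy.optimize import least_squares
p=capture("wrist")
K=np.array(p["intrinsics"]);T=np.linalg.inv(np.array(p["extrinsics"]))
v,u=np.mgrid[0:480,0:640];d=p["range_z"]
P=np.stack([(u-K[0,2])/K[0,0]*d,(v-K[1,2])/K[1,1]*d,d],-1)@T[:3,:3].T+T[:3,3]
m=(abs(P[...,2]-135.5)<2.5)&(u>180)&(u<330)&(v>230)&(v<350)
q=P[m];print(len(q),q.mean(0))
c0=np.array([524,28.5])
a=np.arctan2(q[:,1]-c0[1],q[:,0]-c0[0]);r=np.hypot(*(q[:,:2]-c0).T)
e=[]
for t in np.arange(-3.14,3.14,.05):
    s=(abs(a-t)<.04)
    if s.sum()>5: i=np.where(s)[0];j=i[r[i].argmax()];e.append(q[j,:2])
e=np.array(e);print(len(e),e[::5].round())
s=least_squares(lambda x:np.hypot(*(e-x).T)-46,c0,loss="soft_l1");print(s.x,s.fun.round(1))
E
```

```text
2899 [506.2009758    4.50516115 134.57284161]
59 [[476.  28.]
 [477.  18.]
 [482.   6.]
 [489.  -2.]
 [498. -10.]
 [510. -16.]
 [520. -17.]
 [533. -16.]
 [543. -12.]
 [547.  -0.]
 [555.   6.]
 [477.  38.]]
[521.74485607  29.24719979] [-0.5 -0.5 -0.5 -0.  -0.  -0.2 -0.3 -0.2 -0.2 -0.3 -0.4 -0.1  0.1  0.1
  0.2 -0.3 -0.1  0.1  0.4  0.1  0.1  0.3  0.3  0.1  0.7  0.8  0.5  0.5
 -0.   0.3  0.3  0.3  0.3  0.3  0.   0.3  0.3  0.3  0.5  0.6  0.1 -0.3
 -3.6 -5.4 -6.9 -7.5 -8.1 -7.2 -5.8 -5.8 -5.7 -0.4 -1.  -0.7 -0.6 -0.7
 -0.5 -0.4 -0.5]
```

```bash

python3 -m crank '[{"fingers":255,"x":0,"y":-0.7,"z":0.6,"yaw":0.1},{"fingers":255,"x":0,"y":-0.6,"z":0.5,"yaw":0},{"fingers":255,"x":0,"y":-0.3,"z":0.2,"yaw":0},{"fingers":255,"x":0,"y":0,"z":0,"yaw":0}]'
python3 - <<'E'
from h import *
go([524.7,28.3,180],73.9)
E
```

```text
time: 11.45
tcp_pos: [519.9, 32.9, 193.1]
tool_rot: [0.693, 0.101, 0.707, -0.095]
contact_force: [1.0, 1.1, -1.4]
width: 14.9
t11.45 tcp [519.9  32.9 193.1] jaw 74.10 tilt [-0.019  0.011 -1.   ] F [ 1.   1.1 -1.4] w 14.9 j6 -1.32
need units x,y,z [ 0.52 -0.13  0.25] yaw units (+ turns jaw cw) 0.03
```

```bash

python3 -m crank '[{"fingers":255,"x":0.3,"y":-0.13,"z":0.26,"yaw":0.03},{"fingers":255,"x":0.2,"y":0,"z":0,"yaw":0},{"fingers":255,"x":0,"y":0,"z":0,"yaw":0}]'
python3 - <<'E'
from h import *
from scipy.optimize import least_squares
go([525.3,28.0,175],73.9)
o,R=tool()
p=capture("wrist");save(p,"wrF",(150,180,450,400),2.6)
K=np.array(p["intrinsics"]);T=np.linalg.inv(np.array(p["extrinsics"]))
v,u=np.mgrid[0:480,0:640];d=p["range_z"]
P=np.stack([(u-K[0,2])/K[0,0]*d,(v-K[1,2])/K[1,1]*d,d],-1)@T[:3,:3].T+T[:3,3]
def fit(m,rr,c0):
    q=P[m];a=np.arctan2(q[:,1]-c0[1],q[:,0]-c0[0]);r=np.hypot(*(q[:,:2]-c0).T);e=[]
    for t in np.arange(-3.14,3.14,.05):
        i=np.where(abs(a-t)<.04)[0]
        if len(i)>5:
            j=i[r[i].argmax()]
            if abs(r[j]-rr)<4:e.append(q[j,:2])
    e=np.array(e);s=least_squares(lambda x:np.hypot(*(e-x).T)-rr,c0,loss="soft_l1");print(len(e),s.x.round(2),"rms",np.std(s.fun).round(2))
zr=o["tcp_pos"][2]-9.9
b=(u>150)&(u<450)&(v>150)&(v<400)
fit(b&(abs(P[...,2]-135.)<3),46,np.array([522.5,29.]))
fit(b&(abs(P[...,2]-zr)<3),38,np.array([522.5,29.]))
E
```

```text
time: 11.75
tcp_pos: [524.0, 29.9, 178.9]
tool_rot: [0.692, 0.102, 0.708, -0.095]
contact_force: [-1.0, -0.1, -0.9]
width: 15.3
t11.75 tcp [524.   29.9 178.9] jaw 73.95 tilt [-0.021  0.012 -1.   ] F [-1.  -0.1 -0.9] w 15.3 j6 -1.33
need units x,y,z [ 0.15 -0.06  0.08] yaw units (+ turns jaw cw) 0.01
67 [522.23  28.26] rms 0.25
89 [521.48  30.81] rms 0.26
```

View pics/wrF.png

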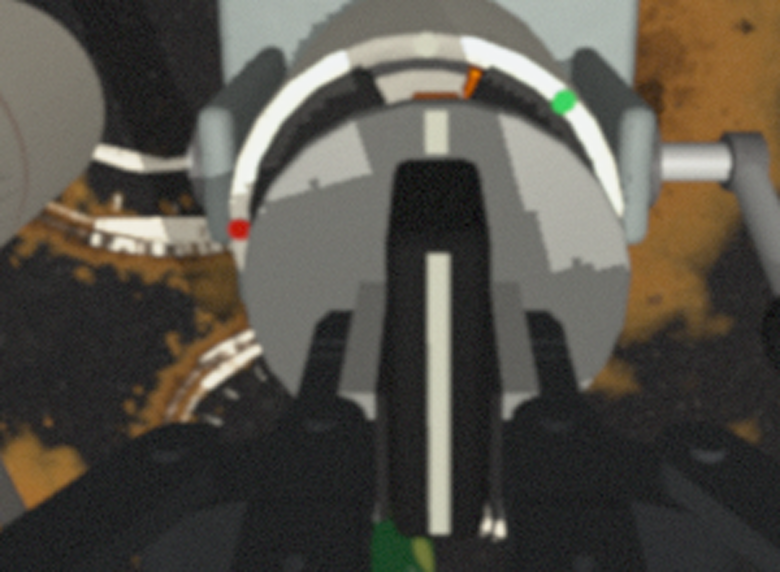

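```bash
cat >> h.py <<'E'
from scipy.optimize import least_squares
def meas():
    o,R=tool()
    p=capture("wrist")
    K=np.array(p["intrinsics"]);T=np.linalg.inv(np.array(p["extrinsics"]))
    v,u=np.mgrid[0:480,0:640];d=p["range_z"]
    P=np.stack([(u-K[0,2])/K[0,0]*d,(v-K[1,2])/K[1,1]*d,d],-1)@T[:3,:3].T+T[:3,3]
    def fit(m,rr,c0):
        q=P[m];a=np.arctan2(q[:,1]-c0[1],q[:,0]-c0[0]);r=np.hypot(*(q[:,:2]-c0).T);e=[]
        for t in np.arange(-3.14,3.14,.05):
            i=np.where(abs(a-t)<.04)[0]
            if len(i)>5:
                j=i[r[i].argmax()]
                if abs(r[j]-rr)<4:e.append(q[j,:2])
        e=np.array(e);s=least_squares(lambda x:np.hypot(*(e-x).T)-rr,c0,loss="soft_l1");print(len(e),s.x.round(2),"rms",np.std(s.fun).round(2));return s.x
    zr=o["tcp_pos"][2]-9.9
    b=(u>150)&(u<450)&(v>150)&(v<400)
    a=fit(b&(abs(P[...,2]-135.)<3),46,np.array([522.5,29.]))
    c=fit(b&(abs(P[...,2]-zr)<3),38,np.array([522.5,29.]))
    print("shift units",(R.T@np.r_[a-c,0]/25).round(3))
    return p
E
python3 -m crank '[{"fingers":255,"x":0.2,"y":-0.1,"z":0.06,"yaw":0},{"fingers":255,"x":0.15,"y":0,"z":0,"yaw":0},{"fingers":255,"x":0,"y":0,"z":0,"yaw":0}]'
python3 - <<'E'
from h import *
meas();go([525.3,28.0,175],73.9)
E
```

```text
time: 12.1
tcp_pos: [524.4, 28.0, 169.7]
tool_rot: [0.692, 0.101, 0.708, -0.095]
contact_force: [0.2, 0.5, -1.4]
width: 14.8
71 [522.19  28.18] rms 0.27
90 [521.93  28.89] rms 0.28
shift units [-0.001 -0.024  0.018]
t12.15 tcp [524.6  28.  169.9] jaw 74.04 tilt [-0.02   0.012 -1.   ] F [-0.3  0.3 -1.2] w 14.9 j6 -1.33
need units x,y,z [-0.2   0.01  0.02] yaw units (+ turns jaw cw) 0.02
```

Within 1 mm now, so I'll descend.

```bash

python3 -m crank '[{"fingers":255,"x":0.2,"y":-0.03,"z":0.02,"yaw":0.02},{"fingers":255,"x":0.2,"y":0,"z":0,"yaw":0},{"fingers":255,"x":0.15,"y":0,"z":0,"yaw":0},{"fingers":255,"x":0,"y":0,"z":0,"yaw":0}]'
python3 - <<'E'
from h import *
go([524.7,28.0,151],73.9)
E
```

```text
time: 12.55
tcp_pos: [524.7, 27.2, 155.2]
tool_rot: [0.693, 0.102, 0.708, -0.096]
contact_force: [-0.5, 0.6, -0.9]
width: 15.0
t12.55 tcp [524.7  27.2 155.2] jaw 73.89 tilt [-0.019  0.012 -1.   ] F [-0.5  0.6 -0.9] w 15.0 j6 -1.33
need units x,y,z [ 0.17  0.03 -0.  ] yaw units (+ turns jaw cw) -0.0
```

```bash

python3 -m crank '[{"fingers":255,"x":0.12,"y":0.02,"z":0,"yaw":0},{"fingers":255,"x":0.08,"y":0,"z":0,"yaw":0},{"fingers":255,"x":0,"y":0,"z":0,"yaw":0}]'
python3 - <<'E'
from h import *
go([524.7,28.0,151],73.9)
E
python3 -m crank '[{"fingers":255,"x":0.08,"y":0,"z":0,"yaw":0},{"fingers":255,"x":0.08,"y":0,"z":0,"yaw":0}]'
python3 - <<'E'
from h import *
go([524.7,28.0,151],73.9);p=meas();save(p,"wrG",(150,180,450,400),2.6)
E
```

```text
time: 12.85
tcp_pos: [525.0, 27.9, 151.1]
tool_rot: [0.693, 0.102, 0.707, -0.096]
contact_force: [-0.9, 0.2, -1.5]
width: 14.8
t12.85 tcp [525.   27.9 151.1] jaw 73.89 tilt [-0.019  0.012 -1.   ] F [-0.9  0.2 -1.5] w 14.8 j6 -1.33
need units x,y,z [ 0.    0.   -0.01] yaw units (+ turns jaw cw) -0.0
time: 13.05
tcp_pos: [524.9, 27.9, 150.6]
tool_rot: [0.694, 0.102, 0.707, -0.096]
contact_force: [-6.3, -1.2, 17.6]
width: 14.9
t13.05 tcp [524.9  27.9 150.6] jaw 73.91 tilt [-0.017  0.012 -1.   ] F [-6.3 -1.2 17.6] w 14.9 j6 -1.33
need units x,y,z [-0.02  0.   -0.01] yaw units (+ turns jaw cw) 0.0
94 [521.97  28.17] rms 0.27
90 [522.64  28.75] rms 0.24
shift units [ 0.    -0.03  -0.019]
```

View pics/wrG.png

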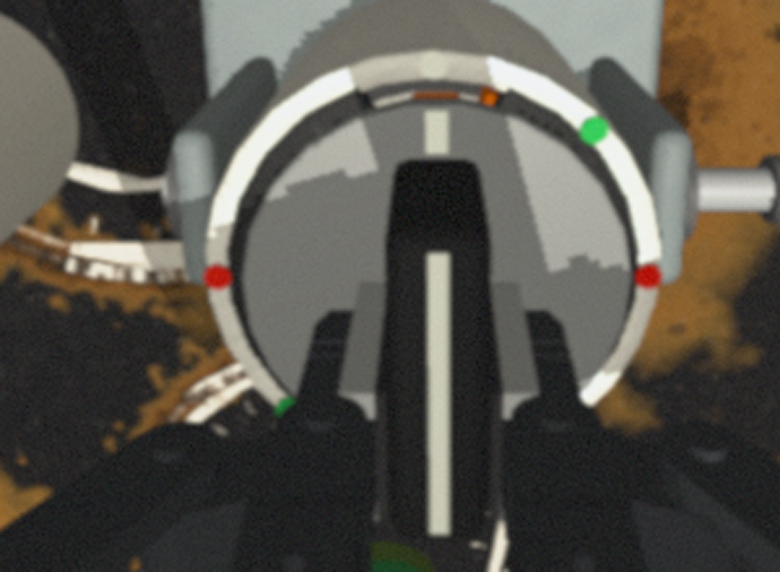

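```bash

python3 -m crank '[{"fingers":255,"x":-0.02,"y":0,"z":0,"yaw":0.5},{"fingers":255,"x":0,"y":-0.01,"z":0,"yaw":0.7},{"fingers":255,"x":0,"y":-0.01,"z":0,"yaw":0.7},{"fingers":255,"x":0,"y":-0.01,"z":0,"yaw":0.7}]'
python3 - <<'E'
from h import *
go([524.7,28.0,150.6],28.9);o=observe();print(o["wrist_torque"]);p=meas();save(p,"wrH",(150,180,450,400),2.6)
E
```

```text
time: 13.5
tcp_pos: [524.6, 26.4, 152.0]
tool_rot: [0.669, 0.212, 0.681, -0.208]
contact_force: [0.6, 0.1, -0.6]
width: 14.9
t13.50 tcp [524.6  26.4 152. ] jaw 55.45 tilt [-0.015  0.01  -1.   ] F [ 0.6  0.1 -0.6] w 14.9 j6 -1.01
need units x,y,z [ 0.06  0.05 -0.03] yaw units (+ turns jaw cw) 3.86
[ 0.08369733 -0.06891087  0.07359184]
95 [521.99  28.17] rms 0.3
91 [522.46  28.04] rms 0.27
shift units [ 0.    -0.006 -0.018]
```

View pics/wrH.png

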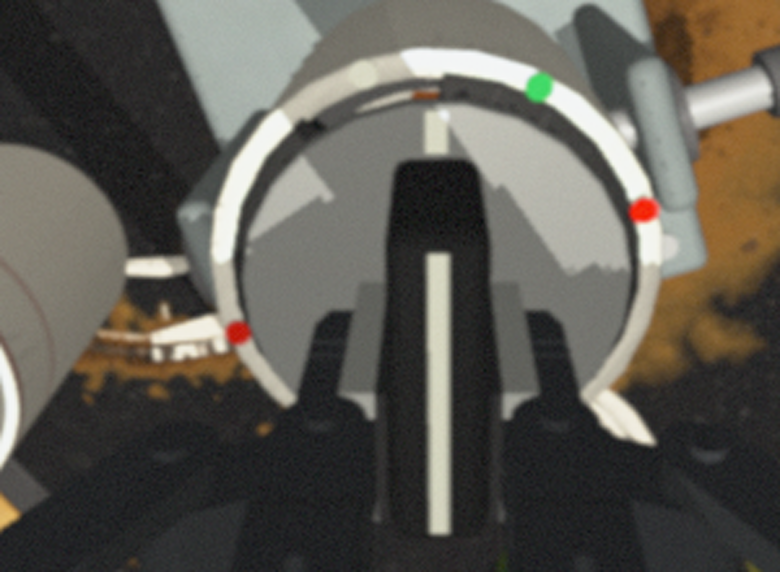

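```bash

python3 -m crank '[{"fingers":255,"x":0.04,"y":0,"z":0,"yaw":0.7},{"fingers":255,"x":0.01,"y":-0.01,"z":0,"yaw":0.8},{"fingers":255,"x":0.0,"y":-0.01,"z":0,"yaw":0.8}]'
python3 - <<'E'
from h import *
go([524.7,28.0,150.6],28.9);o=observe();print(o["wrist_torque"]);p=meas()
E
```

```text
time: 13.85
tcp_pos: [524.2, 26.0, 151.0]
tool_rot: [0.633, 0.304, 0.645, -0.302]
contact_force: [-0.7, -0.2, -0.3]
width: 15.1
t13.85 tcp [524.2  26.  151. ] jaw 39.23 tilt [-0.015  0.01  -1.   ] F [-0.7 -0.2 -0.3] w 15.1 j6 -0.73
need units x,y,z [ 0.02  0.07 -0.05] yaw units (+ turns jaw cw) 1.5
[-0.10426262  0.00152787  0.15334584]
95 [522.05  28.17] rms 0.26
91 [522.47  28.16] rms 0.29
shift units [ 0.    -0.013 -0.011]
```

```bash

python3 -m crank '[{"fingers":255,"x":0.01,"y":-0.01,"z":0,"yaw":0.8},{"fingers":255,"x":0,"y":-0.01,"z":0,"yaw":0.6},{"fingers":255,"x":0,"y":0,"z":0,"yaw":0.1}]'
python3 - <<'E'
from h import *
go([524.7,28.0,150.6],28.9);o=observe();print(o["wrist_torque"]);p=meas();save(p,"wrI",(150,180,450,400),2.6)
E
```

```text
time: 14.2
tcp_pos: [523.9, 25.6, 151.1]
tool_rot: [0.603, 0.36, 0.615, -0.359]
contact_force: [-1.7, 0.5, -1.4]
width: 15.0
t14.20 tcp [523.9  25.6 151.1] jaw 28.88 tilt [-0.014  0.01  -1.   ] F [-1.7  0.5 -1.4] w 15.0 j6 -0.55
need units x,y,z [ 0.02  0.07 -0.07] yaw units (+ turns jaw cw) -0.0
[-0.07416927  0.04252364  0.15096752]
94 [522.1   28.13] rms 0.28
90 [522.44  28.08] rms 0.29
shift units [ 0.    -0.011 -0.008]
```

View pics/wrI.png

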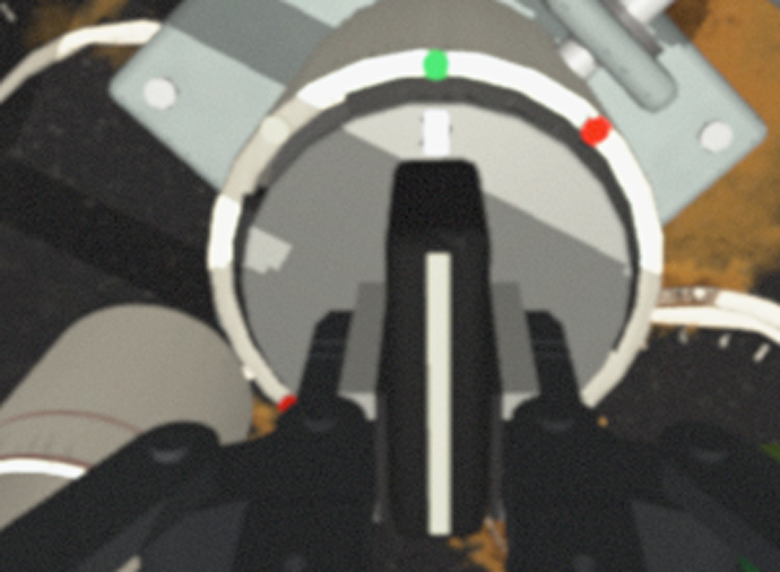

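```bash

python3 -m crank '[{"fingers":255,"x":0,"y":0,"z":0,"yaw":0},{"fingers":255,"x":0,"y":0,"z":0,"yaw":0.02},{"fingers":255,"x":0,"y":0,"z":0,"yaw":0},{"fingers":255,"x":0,"y":0,"z":0,"yaw":0.02},{"fingers":255,"x":0,"y":0,"z":0,"yaw":0}]'
python3 - <<'E'
from h import *
go([524.7,28.0,150.6],28.9);o=observe();print(o["wrist_torque"],o["joint_vel"].round(3));p=meas()
p=capture("top");save(p,"topZ",(190,150,440,340),3)
p=capture("scene");save(p,"sceneZ")
go([524.7,28.0,150.6],28.9)
E
```

```text
time: 14.75
tcp_pos: [523.9, 25.6, 151.1]
tool_rot: [0.603, 0.359, 0.615, -0.359]
contact_force: [0.2, -1.1, 0.6]
width: 15.4
t14.75 tcp [523.9  25.6 151.1] jaw 28.99 tilt [-0.014  0.01  -1.   ] F [ 0.2 -1.1  0.6] w 15.4 j6 -0.55
need units x,y,z [ 0.02  0.07 -0.07] yaw units (+ turns jaw cw) 0.01
[-0.01357642  0.03687466  0.1205803 ] [ 0.     0.001 -0.001 -0.001 -0.001 -0.005]
96 [522.05  28.21] rms 0.34
91 [522.53  28.  ] rms 0.31
shift units [ 0.    -0.012 -0.017]
t14.90 tcp [523.9  25.6 151.1] jaw 28.98 tilt [-0.014  0.01  -1.   ] F [-0.5  0.1  0.1] w 14.9 j6 -0.55
need units x,y,z [ 0.02  0.07 -0.07] yaw units (+ turns jaw cw) 0.01
```

View pics/sceneZ.png

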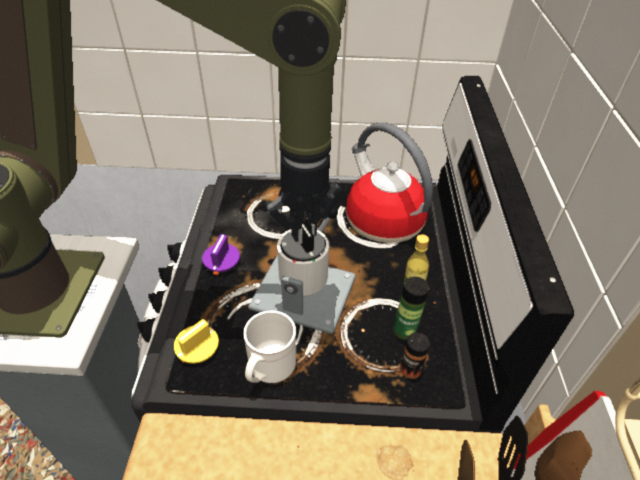

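The lid sits in the upright drum at about (303,245), still held. The mug, jars and bottle are where they were at the start, so I'm handing in.

```bash
python3 -c "
from h import *
print(job_done());go([524,25.6,151],28.9)"
```

```text
the job is handed in; nothing more can be done
None
the job is handed in; nothing more can be done
```

I righted the drum with its side lever and seated the grey lid in the mouth. I then twisted it 45° clockwise to the green dots and handed the job in at about 15 s, with the gripper still holding it.

- **Drum:** I pushed the lever knob until the hard stop, with about 17 N building up. The later pictures show the drum upright.
- **Seating:** The rim met the collar at about 18 N. In the last check the lid was within about 0.5 mm of the mouth's centre, and the tool was tilted about 0.02 rad. The tool height put the lid's origin about 14 mm below the mouth point.
- **Twist:** In the wrist picture the white pointer lines up with the green dot. The jaw angle was 29.0° against a target of 28.9°. The wrist torque of 0.12 N m fits the ring's spring, and I saw no sign of the lid clicking into the lock.
- **Hold:** Over about 0.7 s the pose did not drift, and the grip stayed set at 60 N with 15 mm opening. I could not measure the ring angle or the finger force on the lid directly.
- **Other things:** The mug, jars and bottle stand where they did at the start, judged by eye in the scene picture.

The top and wrist cameras disagreed by about 2 mm on the mouth's position. I used the wrist camera because it sees both the lid and the mouth. My first two move calls were refused because the rows left out some keys; nothing moved.

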